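# Set the speed ring of a stacked control knob

## Robot

A 6-joint arm with a two-finger parallel gripper is mounted at the origin on a cart in front of the work surface, level with it; the furniture and walls round the work are solid. World frame = base frame: x ahead of the robot, y to its left, z up, the work surface at z = 0. Lengths are in mm, angles in rad, forces in N, time in s.
With the tool pointing down it reaches from about 400 to 825 mm from the base axis. Payload 7 kg.
Tool frame: the origin (TCP) lies at the very end of the fingers, on their centre line; the grasp point (between the pads) lies 19 mm behind it; z points along the fingers, y is the line along which they close (so a half turn about z gives the same grasp; the last joint's range is limited). The gripper opens to 88 mm and grips with 3 to 60 N. Pads are 19 mm wide; open, the fingers measure 130 mm over their backs; the gripper's body (78 mm by 193 mm) begins 47 mm behind the grasp point.
Start: joints at [-0.887, 0.359, 0.012, 0, -1.224, -0.288], TCP at [260.216, -622.802, 226.561] pointing down, gripper open.
Joint ranges: [-3.07, 3.07], [-1.43, 2.12], [-1.02, 1.25], [-3.03, 1.67], [-3.05, -0], [-3.03, 3.03]. Speed limits (rad/s): [2.39, 2.39, 3.01, 3.14, 3.14, 3.14].

## Interface

Orientations are given as a unit quaternion [x, y, z, w].
In Python, from plant import bot gives the robot as it stands. Calls block until the motion is done:
- bot.move_ptp(position, orientation): joint-space move of the TCP to a pose.
- bot.line_to(position, velocity=150, ori=None): straight line of the TCP; ori=None keeps the orientation; velocity is the mean speed in mm/s.
- bot.move_joints(angles): joint-space move.
- bot.move_gripper(opening, force=None): finger opening in mm; force is the grip in N (None keeps the last); returns when the fingers have stopped.
- bot.pause(seconds).
- bot.solve_ik(position, orientation): joint angles nearest the present ones, or None.
- bot.read_state(): the state.
- bot.camera(name): name is "side" or "top" or "wrist"; returns the picture (400x640x3 uint8, red, green, blue); there is no depth.
- bot.get_calibration(name): a dict with "fx", "fy", "cx", "cy" (pixels), "view" (4x4, takes a point from world to camera coordinates); the wrist camera has in their place "T_tool_cam" (4x4, takes a point from camera to tool coordinates, whose origin is the TCP and whose axes are the flange's). Camera axes: x right, y up, looking along -z (the intrinsics and any distortion apply to the point x, -y, -z); pixel columns grow to the right and rows downward; lengths in mm; the calibration is good to about 2 mm. A picture is of the moment at which its call begins: read the wrist's pose just before it. get_calibration takes no time and is no camera call.
A pose or a line that the arm cannot do raises bot.Unreachable and nothing moves.
- bot.close_job(): hands the job in, once; it reports no verdict.
The state is a dict: "t": time; "joint_pos": joint angles; "qvel": joint speeds; "tau": joint torques, N m; "tcp_pos": TCP position; "eef_rot": TCP orientation; "contact_force": force on the tool from outside, world axes, zero at the start; "moment": the same for the moment, N m; "width": finger opening in mm.
Only numpy, scipy, OpenCV 4.12 (cv2) and the standard library are available. Lean on these libraries where they do the work, as an engineer would, in place of code of your own. Each camera call takes 0.05 s, during which the arm holds its last target. There are 200 camera calls.

## Task

On the grey control box of the rotary handpiece two knobs sit on one axis: a wide ring below and a small bar-shaped knob on top of it. Turn only the wide ring clockwise until the white line on its top points at the long mark on the box, then let go. Leave the small knob on top, and the separate plain knob beside it, set just as they are.

Things in the scene. Friction and masses are not known exactly. Their poses are not given: they have to be found in the camera images.
- outer_ring (a joint): angle of the wide outer ring (rad), growing clockwise seen from above: 0 when its white line points at the long mark on the box's lid (flat, black, 18 x 6 mm, behind the stack as the robot sees it, 31 to 50 mm from the axis; the other marks are dots). Starts -1.45 to -0.5; turns from -1.6 to 1.6 with 0.04 N m friction, no spring or click, and stays where left.
- outer_ring_grip (a point): point on the upright common axis of the stacked knobs, at grip height in the outer ring: a knurled black disc 56 mm across, 22 mm tall, gripped across any diameter. Its top is 9 mm above this point, the box's lid 15 mm below (54 mm above the bench). x points along the white line on the ring's top, z up. The fixed box is 120 x 200 mm, turned up to 23 degrees.
- inner_knob_tip (a point): pointing end of the small inner knob, 13 mm from the common axis, 23 mm above outer_ring_grip. This knob is a brass bar, 26 x 9 mm, on a 24 mm round foot, a fine black line on its pointing half; it stands 14 mm above the ring's top and turns by itself, very lightly, about the same axis. It must keep its setting.
- plain_knob_tip (a point): rim point, at the end of its white line, of the separate plain black knob, 32 mm across and 18 mm tall, on the same lid; its upright axis is 110 mm to the right of the stack's as the robot sees it, and this point 14.5 mm from that axis. It turns lightly and must keep its setting. A handpiece lies in a cradle beyond it.

How it is judged (in metres and radians):
At the end, for the whole second after the job is handed in: the outer ring's white line points at the long mark within 0.2 rad (about 11 degrees) and the ring is at rest; the tips of the inner knob and of the plain knob are within 4 mm of where they started (about 17 degrees) (value of joint outer_ring between -0.2 and 0.2 rad and velocity of joint outer_ring between -0.05 and 0.05 rad/s and distance of each of inner_knob_tip, plain_knob_tip from where it was at the start of the episode below 0.004 m); the robot touches nothing.
It fails at once if the small inner knob is turned (its tip moves more than 4 mm) (distance of inner_knob_tip from where it was at the start of the episode above 0.004 m).
It fails at once if the separate plain knob is turned (its tip moves more than 4 mm) (distance of plain_knob_tip from where it was at the start of the episode above 0.004 m).
It also fails if it takes over 32 s, if anything falls off the work surface, if the arm or the gripper's body presses on something with over 40 N, if the wrist force passes 120 N, or if a joint passes its speed limit or range.

## Working session

There is one attempt and no reset: what is moved stays moved. The work goes in short steps, each a Python script; the robot and the scene stay as the last script left them, time stands still between calls to the robot, and variables do not carry over. Pictures are saved under pics/ and viewed, on a budget of 10 in all, crops included, one or two more only if the job needs it, and the job is handed in when it is done.

```bash
ls; mkdir -p pics; python3 - <<'E'
from plant import bot
import cv2,numpy as np
np.set_printoptions(precision=4,suppress=True)
for n in("top","side"):
    cv2.imwrite(f"pics/{n}0.png",bot.camera(n)[...,::-1])
    print(n,bot.get_calibration(n))
print(bot.get_calibration("wrist"));print(bot.read_state())
E
```

```text
pics
top {'fx': 501.99830887604514, 'fy': 501.99830887604514, 'cx': 321.93939872034264, 'cy': 204.28827997889678, 'view': array([[  -0.003 ,   -0.9999,   -0.0157,  -51.386 ],
       [   0.9988,   -0.0038,    0.0487, -487.4792],
       [  -0.0487,   -0.0155,    0.9987, -918.2549],
       [   0.    ,    0.    ,    0.    ,    1.    ]])}
side {'fx': 497.1785945735751, 'fy': 497.1785945735751, 'cx': 304.7757452100046, 'cy': 201.09563483512144, 'view': array([[  -0.8748,   -0.4842,    0.0178,  425.0104],
       [   0.2674,   -0.4518,    0.8511, -250.5625],
       [  -0.4041,    0.7493,    0.5247, -659.0571],
       [   0.    ,    0.    ,    0.    ,    1.    ]])}
{'fx': 315.0051746464274, 'fy': 315.0051746464274, 'cx': 318.53293587216024, 'cy': 196.26627246746833, 'T_tool_cam': array([[  -0.0007,    0.9562,    0.2926,   79.1721],
       [   1.    ,    0.0006,    0.0003,   -0.1524],
       [   0.0001,    0.2926,   -0.9562, -157.9247],
       [   0.    ,    0.    ,    0.    ,    1.    ]])}
{'t': 0.1, 'joint_pos': array([-0.8869,  0.3593,  0.0111, -0.0003, -1.2241, -0.2881]), 'qvel': array([ 0.0006, -0.0012,  0.0025,  0.0001,  0.0011, -0.0002]), 'tau': array([ -0.0013, -58.4163,  29.375 ,   7.0157,   0.0102,  -0.0001]), 'tcp_pos': array([ 260.0375, -622.4252,  225.7198]), 'eef_rot': array([-0.1965,  0.9805,  0.0007, -0.0002]), 'contact_force': array([ 0.1085,  0.7155, -0.1704]), 'moment': array([ 0.0148, -0.0092, -0.0203]), 'width': 87.73986013208058}
```

View pics/top0.png

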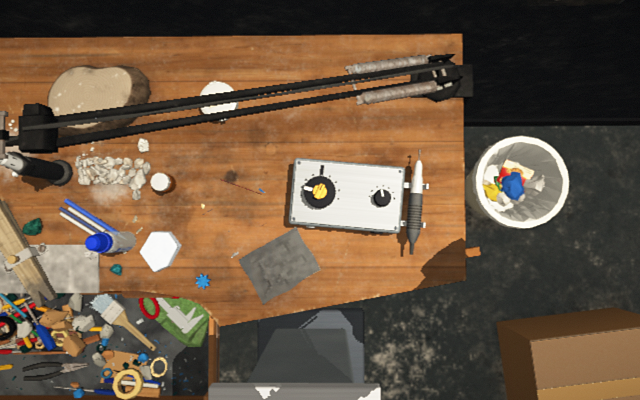

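The top view shows the box around (348,197), the stack at about (319,191), the plain knob at (381,198), and the ring's white line pointing left. A lamp arm passes behind the box.

```bash
python3 - <<'E'
import cv2
a=cv2.imread("pics/top0.png")[150:240,280:440]
cv2.imwrite("pics/topc.png",cv2.resize(a,None,fx=5,fy=5,interpolation=cv2.INTER_CUBIC))
E
```

```text
(no output)
```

View pics/topc.png

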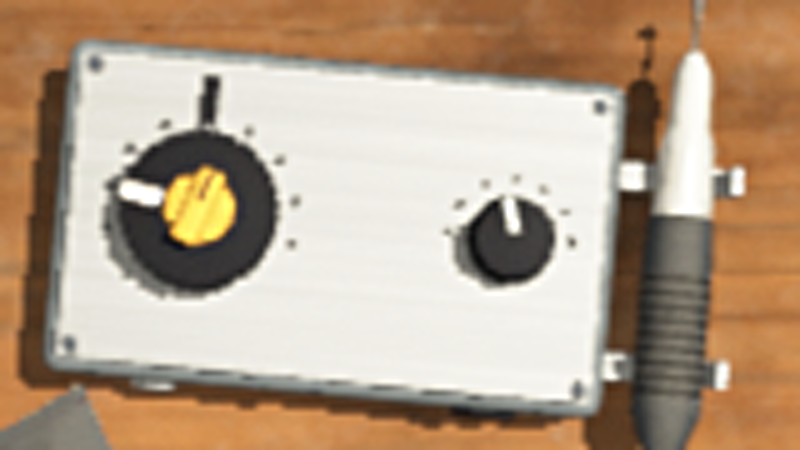

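View pics/side0.png

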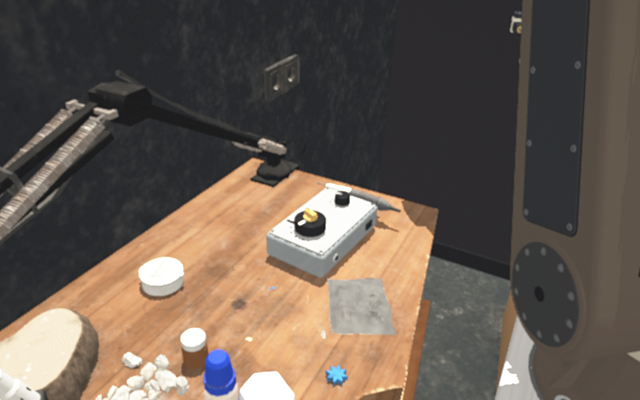

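The top crop puts the ring centre at crop (197,211), its white line at (140,192) pointing left and up, and the long mark at (209,100). That makes the ring about -1.35 rad. The side view shows the stack at about (310,222), with clear space around it.

```bash
cat > h.py <<'E'
from plant import bot
import cv2,numpy as np
from scipy.spatial.transform import Rotation as R
np.set_printoptions(precision=3,suppress=True)
def cam(n,st=None):
    c=bot.get_calibration(n)
    if n=="wrist":
        T=np.eye(4);T[:3,:3]=R.from_quat(st["eef_rot"]).as_matrix();T[:3,3]=st["tcp_pos"]
        return c,T@c["T_tool_cam"]
    return c,np.linalg.inv(c["view"])
def ray(ct,u,v):
    c,T=ct; d=T[:3,:3]@np.array([(u-c["cx"])/c["fx"],-(v-c["cy"])/c["fy"],-1]); return T[:3,3],d/np.linalg.norm(d)
def onz(ct,u,v,z):
    o,d=ray(ct,u,v); return o+d*(z-o[2])/d[2]
def tri(r1,r2):
    (a,d),(b,e)=r1,r2; s=np.linalg.lstsq(np.c_[d,-e],b-a,rcond=None)[0]
    return (a+d*s[0]+b+e*s[1])/2,np.linalg.norm(a+d*s[0]-b-e*s[1])
def down(yaw): # direction of tool x in world
    c,s=np.cos(yaw),np.sin(yaw)
    return R.from_matrix(np.array([[c,s,0],[s,-c,0],[0,0,-1.]])).as_quat()
E
python3 - <<'E'
from h import *
t=cam("top");s=cam("side")
f=lambda x,y:(280+(x-2)/5,150+(y-2)/5)
C=onz(t,*f(197,211),78);L=onz(t,*f(125,187),78);M0=onz(t,*f(209,123),54);M1=onz(t,*f(211,78),54);P=onz(t,*f(512,240),72)
print("ring",C,"line",L,"mark",M0,M1,"plain",P)
ang=lambda a:np.arctan2(a[1],a[0])
print("angles line,mark",ang(L-C),ang(M1-C),"ring=",-(ang(L-C)-ang(M1-C)))
print("tri stack",tri(ray(t,319.5,191.5),ray(s,310,217)))
print("lamp base end",tri(ray(t,440,75),ray(s,272,148)),"elbow",tri(ray(t,38,127),ray(s,120,97)))
for yaw in np.arange(-3,3.2,.25):
    q=bot.solve_ik([C[0],C[1],60],down(yaw)); print(round(yaw,2),q)
E
```

```text
ring [505.598 -49.086  78.   ] line [513.993 -24.29   78.   ] mark [538.622 -52.914  54.   ] [554.65  -53.672  54.   ] plain [ 495.532 -157.892   72.   ]
angles line,mark 1.2443505680626097 -0.09321800263090374 ring= -1.3375685706935134
tri stack (array([505.611, -50.197,  76.633]), np.float64(1.322418003481663))
lamp base end (array([ 712.125, -260.281,   70.659]), np.float64(4.422740843966385)) elbow (array([557.402, 262.546, 379.49 ]), np.float64(2.845359564033383))
-3.0 [ 0.29   0.264 -0.564  0.    -0.743 -1.72 ]
-2.75 [ 0.29   0.264 -0.564  0.    -0.743 -1.47 ]
-2.5 [ 0.29   0.264 -0.564  0.    -0.743 -1.22 ]
-2.25 [ 0.29   0.264 -0.564  0.    -0.743 -0.97 ]
-2.0 [ 0.29   0.264 -0.564  0.    -0.743 -0.72 ]
-1.75 [ 0.29   0.264 -0.564  0.    -0.743 -0.47 ]
-1.5 [ 0.29   0.264 -0.564  0.    -0.743 -0.22 ]
-1.25 [ 0.29   0.264 -0.564  0.    -0.743  0.03 ]
-1.0 [ 0.29   0.264 -0.564  0.    -0.743  0.28 ]
-0.75 [ 0.29   0.264 -0.564  0.    -0.743  0.53 ]
-0.5 [ 0.29   0.264 -0.564  0.    -0.743  0.78 ]
-0.25 [ 0.29   0.264 -0.564  0.    -0.743  1.03 ]
0.0 [ 0.29   0.264 -0.564  0.    -0.743  1.28 ]
0.25 [ 0.29   0.264 -0.564  0.    -0.743  1.53 ]
0.5 [ 0.29   0.264 -0.564  0.    -0.743  1.78 ]
0.75 [ 0.29   0.264 -0.564  0.    -0.743  2.03 ]
1.0 [ 0.29   0.264 -0.564  0.    -0.743  2.28 ]
1.25 [ 0.29   0.264 -0.564  0.    -0.743  2.53 ]
1.5 [ 0.29   0.264 -0.564  0.    -0.743  2.78 ]
1.75 [ 0.29   0.264 -0.564  0.    -0.743  3.03 ]
2.0 [ 0.29   0.264 -0.564  0.    -0.743 -3.003]
2.25 [ 0.29   0.264 -0.564  0.    -0.743 -2.753]
2.5 [ 0.29   0.264 -0.564 -0.    -0.743 -2.503]
2.75 [ 0.29   0.264 -0.564 -0.    -0.743 -2.253]
3.0 [ 0.29   0.264 -0.564  0.    -0.743 -2.003]
```

```bash
python3 - <<'E'
from h import *
bot.move_ptp([505.6,-49.6,175],down(-2.45))
st=bot.read_state();cv2.imwrite("pics/w1.png",bot.camera("wrist")[...,::-1])
import pickle;pickle.dump(st,open("st1.pkl","wb"))
print(st["t"],st["tcp_pos"],st["joint_pos"],st["width"])
E
```

```text
2.3333 [505.716 -50.177 175.041] [ 0.288  0.126 -0.425  0.    -1.02  -1.168] 87.37923314530082
```

View pics/w1.png

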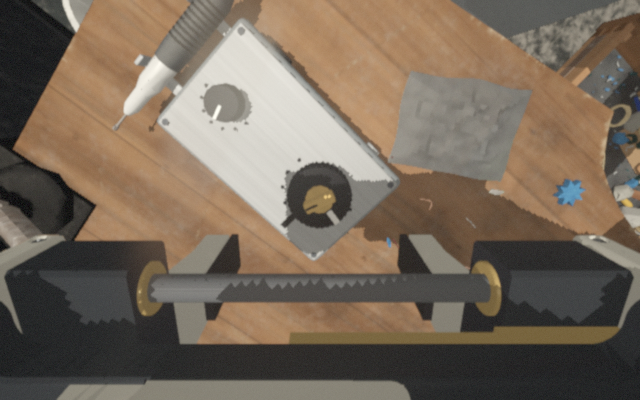

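The wrist view shows the ring at about (319,194), the white line at (337,217), the long mark at (287,219), and the brass knob at (320,198). Next I'll fit the ring outline for the axis.

```bash
python3 - <<'E'
from h import *
import pickle
st=pickle.load(open("st1.pkl","rb"));w=cam("wrist",st)
im=cv2.imread("pics/w1.png");g=cv2.cvtColor(im,cv2.COLOR_BGR2GRAY);hsv=cv2.cvtColor(im,cv2.COLOR_BGR2HSV)
m=((g<50)*255).astype(np.uint8);m[:150]=0;m[238:]=0;m[:,:275]=0;m[:,360:]=0
m=cv2.morphologyEx(m,cv2.MORPH_OPEN,cv2.getStructuringElement(cv2.MORPH_ELLIPSE,(9,9)))
ys,xs=np.nonzero(m);h=cv2.convexHull(np.c_[xs,ys].astype(np.int32))
e=cv2.fitEllipse(h);print("ellipse",e,"circ",cv2.minEnclosingCircle(h))
for z in(78,70):print("axis@",z,onz(w,*e[0],z))
b=((hsv[...,0]>12)&(hsv[...,0]<32)&(hsv[...,1]>90)&(g>40));b[:170]=0;b[225:]=0;b[:,:295]=0;b[:,345:]=0
n,l,s,c=cv2.connectedComponentsWithStats(b.astype(np.uint8));i=1+s[1:,4].argmax();print("brass",c[i],s[i],onz(w,*c[i],86))
C=onz(w,*e[0],76);L=onz(w,337,217,78);M=onz(w,287,219,54)
a=lambda v:np.arctan2(v[1],v[0]);print(L,M,"ring",-(a(L-C)-a(M-C)))
o=im.copy();cv2.ellipse(o,e,(0,0,255),1);cv2.imwrite("pics/w1c.png",cv2.resize(o[140:260,250:400],None,fx=4,fy=4))
E
```

```text
Traceback (most recent call last):
cv2.error: OpenCV(4.12.0) /io/opencv/modules/imgproc/src/shapedescr.cpp:356: error: (-215:Assertion failed) n >= 0 && (depth == CV_32F || depth == CV_32S) in function 'fitEllipseNoDirect'
```

```bash
cat > fit.py <<'E'
from h import *
import pickle
st=pickle.load(open("st1.pkl","rb"));w=cam("wrist",st)
im=cv2.imread("pics/w1.png");g=cv2.cvtColor(im,cv2.COLOR_BGR2GRAY);hsv=cv2.cvtColor(im,cv2.COLOR_BGR2HSV)
print(g[194,280:360:4])
m=((g<75)*255).astype(np.uint8);m[:150]=0;m[238:]=0;m[:,:275]=0;m[:,360:]=0
m=cv2.morphologyEx(m,cv2.MORPH_OPEN,np.ones((7,7),np.uint8))
n,l,s,c=cv2.connectedComponentsWithStats(m);i=1+s[1:,4].argmax();m[l!=i]=0
ys,xs=np.nonzero(m);h=cv2.convexHull(np.c_[xs,ys].astype(np.int32))
e=cv2.fitEllipse(h);print("ellipse",e,"circ",cv2.minEnclosingCircle(h))
for z in(78,70):print("axis@",z,onz(w,*e[0],z))
b=((hsv[...,0]>12)&(hsv[...,0]<32)&(hsv[...,1]>90)&(g>40));b[:170]=0;b[225:]=0;b[:,:295]=0;b[:,345:]=0
n,l,s,c=cv2.connectedComponentsWithStats(b.astype(np.uint8));i=1+s[1:,4].argmax();print("brass",c[i],s[i],onz(w,*c[i],86))
C=onz(w,*e[0],76);L=onz(w,337,217,78);M=onz(w,287,219,54)
a=lambda v:np.arctan2(v[1],v[0]);print(L,M,"ring",-(a(L-C)-a(M-C)))
o=im.copy();cv2.ellipse(o,e,(0,0,255),1);cv2.imwrite("pics/w1c.png",cv2.resize(o[140:260,250:400],None,fx=4,fy=4))
E
python3 fit.py
```

```text
[209 202  58  57  58  57  59 130 128 126 123 132 142 122  56  55  52  61
 105 129]
ellipse ((318.6774597167969, 197.5674285888672), (58.48015594482422, 65.9390640258789), 91.17218017578125) circ ((318.5, 197.0), 33.20024871826172)
axis@ 78 [505.769 -50.345  78.   ]
axis@ 70 [507.685 -48.764  70.   ]
brass [318.709 199.51 ] [303 185  33  30 708] [505.128 -50.841  86.   ]
[509.248 -26.951  78.   ] [547.004 -55.207  54.   ] ring -1.5694058751796773
```

View pics/w1c.png

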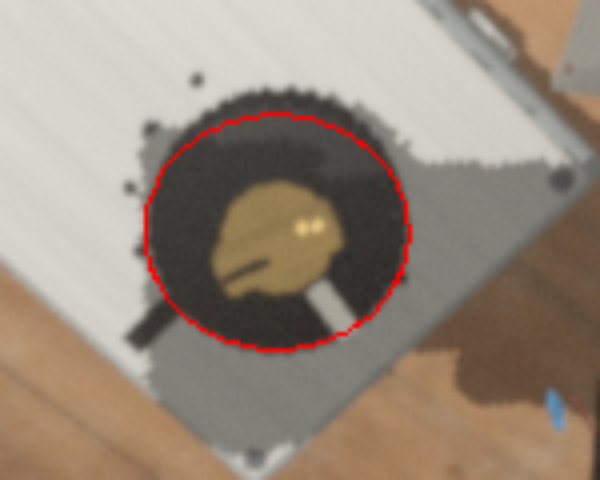

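The ellipse follows the ring's top edge, centred on (318.7,197.6). The line tip is at about (336,222) and the long mark runs (291,217.5) to (283,225.5). The axis comes out near (505.7,-50.2), which agrees with the top view. I'll descend and grip gently.

```bash
python3 - <<'E'
from h import *
import pickle
st=pickle.load(open("st1.pkl","rb"));w=cam("wrist",st);C=np.array([505.7,-50.2])
a=lambda v:np.arctan2(v[1],v[0])
L1,L0=onz(w,335.5,221,78)[:2],onz(w,328,211,78)[:2];M0,M1=onz(w,291,217.5,54)[:2],onz(w,283,225.5,54)[:2]
print(L0,L1,M0,M1,"ring by axis",a(M1-C)-a(L1-C),"by segs",a(M1-M0)-a(L1-L0))
def p(s):
    t=bot.read_state();print(s,round(t["t"],2),t["tcp_pos"],t["contact_force"],t["moment"],round(t["width"],1),t["joint_pos"][5])
bot.line_to([505.7,-50.2,100],100);p("100")
bot.line_to([505.7,-50.2,57.5],40);p("down")
bot.move_gripper(50,12);p("grip")
E
```

```text
[509.987 -36.483] [512.891 -25.548] [543.398 -53.222] [554.665 -54.08 ] ring by axis -1.3660543196892991 by segs -1.3872731163759717
100 3.28 [506.143 -50.174 100.46 ] [-0.031 -0.663  0.323] [ 0.037 -0.015 -0.007] 87.5 -1.167292849234516
down 4.49 [505.92  -50.182  57.764] [ 0.415 -0.224  0.452] [ 0.076  0.021 -0.07 ] 87.3 -1.1672646961308615
grip 5.12 [505.554 -50.023  57.551] [-1.466  1.857  1.39 ] [0.941 0.694 0.02 ] 56.0 -1.1672950888987703
```

Gripped at 56.0 mm with only about 2 N sideways. The estimates (-1.34 top, -1.37 and -1.39 wrist) agree, so I'll turn 1.36 rad clockwise on joint 6.

```bash
python3 - <<'E'
from h import *
def p(s):
    t=bot.read_state();print(s,round(t["t"],2),t["tcp_pos"],t["contact_force"],t["moment"],round(t["width"],1),t["joint_pos"][5])
q=np.array(bot.solve_ik([505.7,-50.2,57.5],down(-2.45)));print(q)
for d in(.2,.6,1.0,1.36):
    r=q.copy();r[5]-=d;bot.move_joints(r);p(d)
bot.pause(.2)
bot.move_gripper(86);p("open")
st=bot.read_state();bot.line_to([505.7,-50.2,130],80)
bot.line_to([505.7,-50.2,175],80)
st=bot.read_state();cv2.imwrite("pics/w2.png",bot.camera("wrist")[...,::-1])
import pickle;pickle.dump(st,open("st2.pkl","wb"));p("up")
a=cv2.imread("pics/w2.png")[130:270,240:420];cv2.imwrite("pics/w2c.png",cv2.resize(a,None,fx=4,fy=4,interpolation=cv2.INTER_CUBIC))
E
```

```text
[ 0.288  0.268 -0.566  0.    -0.737 -1.167]
0.2 5.42 [505.488 -49.96   57.522] [-2.878  5.12   4.682] [ 1.697  1.089 -0.031] 55.5 -1.3630789331085622
0.6 5.89 [505.461 -49.782  57.517] [-3.35   6.887  4.559] [ 2.252  1.303 -0.008] 55.8 -1.7626373080170126
1.0 6.36 [505.512 -49.59   57.519] [-4.59   7.424  4.274] [ 2.619  1.271 -0.055] 56.0 -2.162624414356472
1.36 6.79 [505.618 -49.426  57.534] [-4.176  8.935  4.906] [ 2.881  1.305 -0.06 ] 55.7 -2.52267011900581
open 7.72 [505.706 -50.24   57.494] [-0.246 -0.831  0.088] [-0.071 -0.008 -0.052] 86.0 -2.527122563054754
up 9.55 [505.282 -50.236 174.432] [0.943 0.726 0.964] [-0.136 -0.036 -0.002] 86.0 -2.5272575881589248
```

View pics/w2c.png

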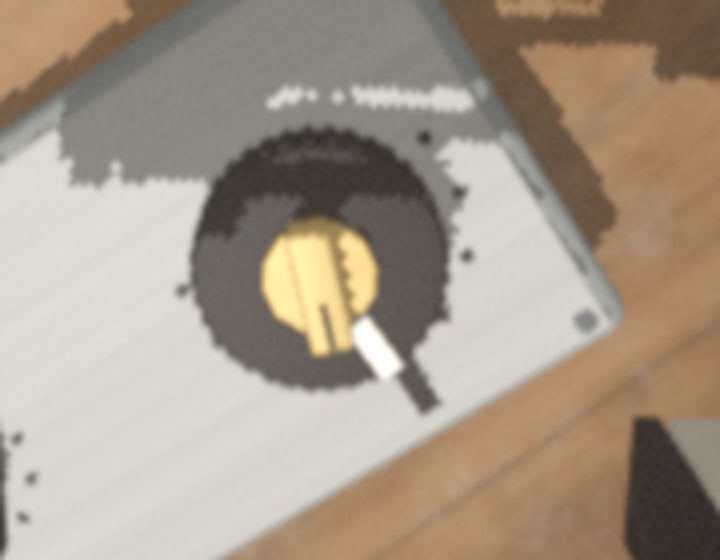

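The white line, crop (362,322) to (387,372), now runs into the long mark, (408,368) to (430,408). The brass knob's black line runs (321,308) to (331,350). I'll put numbers on both the ring and the inner knob.

```bash
python3 - <<'E'
from h import *
import pickle
a=lambda v:np.arctan2(v[1],v[0]);C=np.array([505.7,-50.2])
w1=cam("wrist",pickle.load(open("st1.pkl","rb")));w2=cam("wrist",pickle.load(open("st2.pkl","rb")))
f1=lambda x,y,z:onz(w1,250+x/4,140+y/4,z)[:2]
f2=lambda x,y,z:onz(w2,240+x/4,130+y/4,z)[:2]
L0,L1,M0,M1=f2(362,322,78),f2(387,372,78),f2(408,368,54),f2(430,408,54)
print("ring axis",a(M1-C)-a(L1-C),"seg",a(M1-M0)-a(L1-L0), "line/mark pts",L1,M1)
print("inner before",a(f1(225,283,92)-f1(268,260,92)),"after",a(f2(331,350,92)-f2(321,308,92)))
cv2.imwrite("pics/top2.png",cv2.resize(np.vstack([bot.camera("top")[150:240,280:440,::-1]]),None,fx=5,fy=5))
E
```

```text
ring axis -0.016311459674416676 seg 0.04127407646571693 line/mark pts [533.222 -52.073] [555.434 -54.401]
inner before -0.36770549332067065 after -0.44604783801574555
```

```bash
python3 -c "
from plant import bot
bot.close_job()"
```

```text
the job is handed in; nothing more can be done
```

I turned the wide ring about 1.36 rad clockwise so its white line meets the long mark, then let go, lifted clear and handed the job in at about 9.6 s. I gripped it across a diameter at 12 N and turned it with the last joint only.

- **Ring:** the last wrist picture puts it at -0.02 rad (measured from the axis) or +0.04 rad (line against mark), against a limit of ±0.2. Starting estimates from the top and wrist views were -1.34 to -1.39 rad. One early wrist estimate of -1.57, from coarsely picked pixels, disagreed and I dropped it.
- **Inner knob:** its line read -0.37 rad before and -0.45 rad after. That 0.08 rad difference is within what I'd expect from picking pixels by eye, and well under the 0.3 rad limit.
- **Plain knob:** I did not measure it afterwards; the fingers worked only at the stack, 110 mm away.
- **Forces:** the highest force on the tool in the readings was about 11 N during the turn. It was about zero after release.

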